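# Seat a deep-well plate in a shaker nest

### The arm

A 7-joint arm with a two-finger parallel gripper is mounted at the origin on a cart in front of the work surface, level with it; the furniture and walls round the work are solid. World frame = base frame: x ahead of the robot, y to its left, z up, the work surface at z = 0. Lengths are in mm, angles in rad, forces in N, time in s.
With the tool pointing down it reaches from about 425 to 875 mm from the base axis. Payload 4.7 kg.
Tool frame: the origin (TCP) lies between the finger pads; the fingertips stand 8 mm ahead of it and the grasp point (between the pads) lies 11 mm behind it (manip.tips_ahead is the distance from the TCP to the fingertips, in mm); z points along the fingers, y is the line along which they close (so a half turn about z gives the same grasp; the last joint's range is limited). The gripper opens to 85 mm and grips with 20 to 120 N. Pads are 22 mm wide; open, the fingers measure 114 mm over their backs; the gripper's body (76 mm by 85 mm) begins 54 mm behind the grasp point. The pads swing forward as they close: fully open they stand 13 mm farther back than shut.
Start: joints at [1.168, 0.321, -0.07, 1.45, 0.023, 1.371, -0.057], TCP at [263.127, -594.383, 211.049] pointing down, gripper open.
Joint ranges: [-2.86, 2.86], [-0.3, 2.09], [-1.38, 1.24], [0.06, 2.45], [-1.56, 4.7], [0.09, 2.05], [-2.69, 2.69]. Speed limits (rad/s): [2.57, 2.57, 3.14, 3.14, 3.14, 3.14, 3.14].

### API

Orientations are given as a unit quaternion [x, y, z, w].
In Python, from station import manip gives the robot as it stands.
- The arm moves only by the shell command python3 -m handwheel 'ROWS' [OPENING] [FORCE]. ROWS is JSON, a list of rows, each a list of 6 numbers: the shift along the tool's x, y, z in m, then the turn, a rotation vector about the tool's x, y, z in degrees. A call has 1 to 12 rows; each row is the pose to reach, as a shift and turn from the pose commanded when the call began, along the tool's axes at that moment; what a row does not reach only later rows make up. A row lasts 1/12 s, in which the tool goes at most 41.7 mm and 7.16 degrees, less where a joint would pass 70% of its speed; a pose out of reach is approached as far as the arm can. A call with a gripper value outside its range is refused whole. OPENING is the closure, from 0 (fully open) to 1 (shut), set as the call begins (- or left out, the last holds). The fingers move at their own pace and stop on an object; FORCE is the grip in N (left out, the last holds). Time passes only in rows, so rows that repeat a pose let the fingers close. It gives the time, the measured TCP pose, the force, the opening and the grip force at its end, in the units of the state.
- manip.observe(): the state, without advancing time (a new reading comes with each control period).
- manip.snapshot(name): name is "scene" or "top" or "wrist"; returns (picture, depth): 480x640x3 uint8, red, green, blue; 480x640 float32, mm along the optical axis (not along the pixel's ray), 0 where there is no reading.
- manip.camera_model(name): a dict with "fx", "fy", "cx", "cy" (pixels), "extrinsics" (4x4, takes a point from camera to world coordinates). Camera axes: x right, y down, z forward; pixel columns grow to the right and rows downward; lengths in mm; the calibration is good to about 2 mm. A picture is of the moment at which its call begins: read the wrist's pose just before it. camera_model takes no time and is no camera call; for the wrist camera it gives the pose at the moment of the call.
- manip.job_done(): hands the job in; it is judged then, once.
Trained networks look in the newest picture that a camera, given by its name, has taken for a name from the list of things; names that differ only in an ending like _2 or _b are one class to them, and where a whole thing is asked for, a point or a joint stands for the part that bears it (a point fixed in the world has none). Each returns a list of dicts, best first, with "p" (0 to 1); they miss things now and then, are a little off and sometimes report something else, mostly with a low value. They report only what shows in the picture. A call takes as long as a camera call.
- manip.boxes_of(camera, thing): "bbox" ([left, top, right, bottom] in pixels, round what is visible of it).
- manip.silhouettes(camera, thing): "region" (480x640 bool, what is visible of it) and "bbox" ([left, top, right, bottom] in pixels, round what is visible of it).
- manip.tip_of(camera, thing): "at" ([column, row] in pixels: a listed point, or the origin of a listed thing).
The state is a dict: "t": time; "qpos": joint angles; "qd": joint speeds; "effort": joint torques, N m; "tool_pos": TCP position; "tcp_rot": TCP orientation; "contact_force": force on the tool from outside, world axes, zero at the start; "moment": the same for the moment, N m; "grip_width": finger opening in mm; "finger_force": force on a finger pad.
Only numpy, scipy, OpenCV 4.12 (cv2) and the standard library are available. Lean on these libraries where they do the work, as an engineer would, in place of code of your own. Each camera call takes 0.05 s, during which the arm holds its last target. There are 200 camera calls.

### The job

Slide the sealed deep-well plate from the shaker's front apron back into the nest, keeping it about level: push it against the sprung bar at the back until its near edge drops behind the lip, so that it lies flat on the nest floor, square between the guides. Then swing the red-knobbed hold-down lever all the way over the plate, without shifting the things that lie to the left and right of the shaker.

Things in the scene. Friction and masses are not known exactly. Their poses are not given: they have to be found in the camera images.
- shaker: Microplate shaker, white housing with an aluminium platform, fixed to the bench, 236 mm deep (its x), 200 mm wide (its y). Origin on the bench below the middle of the nest's front lip; x points to the shaker's back, y to its left, z up. The flat apron in front of the nest is 74 mm above the bench, from x = -117 to 0 mm. Rear wall from x = 104 mm, 86 mm above the bench.
- nest_lip (a point): Middle of the nest's front lip, on the apron's edge (x = 0, z = 74 mm in the shaker's frame; axes as the shaker's). The edge is rounded by 2 mm and steps down 8 mm into the nest.
- guide_mouth (a point): Midway between the ends of the flared guides, on the apron (x = -33 mm; axes as the shaker's). The dark guides are 155 mm apart here, close in to 132 mm at the lip, stay so to x = 104 mm, and stand 82 mm above the bench.
- nest_center (a point): Middle of the nest floor: where the centre of the plate's underside lies once it is seated (x = 42.75, y = 0, z = 66 mm in the shaker's frame); axes as the shaker's.
- sprung_bar (a joint): Black bar across the back of the nest (100 mm wide, top 79.5 mm above the bench) pressed forward by springs. Value in m, 0 = fully forward (face at x = 81.5 mm in the shaker's frame), up to 0.012 pushed back; about 3 N at 0, 5 N at 0.004 (plate seated), 8.5 N at 0.012.
- deep_plate: Deep-well plate with a teal cap mat, loose, 0.24 to 0.39 kg. Origin at the centre of its underside, z up. Skirt 85.5 (its x) by 127.8 mm (its y), 8 mm high; the white body above is 1.5 mm smaller all round, up to 27 mm; the mat a further 1.3 mm in, top at 30 mm. Starts askew on the apron, its x roughly to the shaker's back. Let go with its near edge still up, it is sprung back onto the lip.
- hold_lever (a joint): Swing lever on the post at the nest's left side, upright axis, stiff (about 0.05 N m, stays where left). 0 = closed, pointing across the plate (shaker -y), where it stops; it grows, up to 1.85 rad, as it swings toward the shaker's back (+x). Its underside passes 2.5 mm above a seated plate's mat; a plate whose near edge is still up gets in its way.
- lever_axis (a point): On the lever's upright axis, level with the lever's underside, 98.5 mm above the bench, on a post of radius 10 mm (x = 16, y = 86 mm in the shaker's frame; axes as the shaker's).
- lever_knob (a point): Middle of the red knob near the lever's end, 123.5 mm above the bench; the knob is upright, radius 7.5 mm, from 110 to 137 mm above the bench, 38 mm from the lever's axis.
- tip_box: Blue tip box with a clear lid, 97 x 124 x 67 mm, standing to the right; origin at the centre of its underside. Bystander.
- logbook: Blue bound logbook lying flat at the right, 231 x 178 x 14 mm; origin at the centre of its underside. Bystander.
- marker_black: Black marker pen lying on the logbook, 126 mm long; origin at its underside. Bystander.
- label_tape: Yellow roll of label tape lying flat at the left, 66 mm across, 19 mm high; origin at the centre of its underside. Bystander.

How it is judged (in metres and radians):
At the end, for the whole second after the job is handed in: The plate lies at rest on the nest floor: underside centre less than 1.8 mm above it, within 3 mm (x) and 4 mm (y) of the nest's middle, level to 0.02 rad and square to 0.03 rad; the lever is within 0.15 rad of fully closed over it (z of deep_plate in the frame of nest_center below 0.0018 m and angle between the z axis of deep_plate and the z axis of shaker, either way round below 0.02 rad and angle between the x axis of deep_plate and the x axis of shaker, either way round below 0.03 rad and x of deep_plate in the frame of nest_center between -0.003 and 0.003 m and y of deep_plate in the frame of nest_center between -0.004 and 0.004 m and value of joint hold_lever below 0.15 rad and linear speed of deep_plate below 0.02 m/s); the robot touches nothing.
It fails at once if the plate is tipped more than 0.3 rad (angle between deep_plate's own z axis and vertical above 0.3 rad).
It fails at once if a thing to the left or right of the shaker (tip box, logbook, marker, label tape) is shifted by more than 3 cm (distance of any of tip_box, logbook, marker_black, label_tape from where it was at the start of the episode above 0.03 m).
It also fails if it takes over 72 s, if anything falls off the work surface, if the arm or the gripper's body presses on something with over 40 N, if the wrist force passes 120 N, or if a joint passes its speed limit or range.

## Working session

There is one attempt and no reset: what is moved stays moved. The work goes in short steps, Python scripts to look and compute and a shell command to move; the robot and the scene stay as the last step left them, time stands still between calls to the robot, and variables do not carry over. Pictures are saved under pics/ and viewed, at most 12 in all, crops included, and the job is handed in when it is done.

```bash
mkdir -p pics; ls; cat > h.py <<'E'
import numpy as np, cv2
from station import manip
from scipy.spatial.transform import Rotation as R
def px2w(cam,uv,z=None,d=None):
    m=manip.camera_model(cam);E=np.array(m["extrinsics"])
    r=np.array([(uv[0]-m["cx"])/m["fx"],(uv[1]-m["cy"])/m["fy"],1.])
    rw=E[:3,:3]@r;o=E[:3,3]
    s=d if d is not None else (z-o[2])/rw[2]
    return o+s*rw
def cloud(cam,depth):
    m=manip.camera_model(cam);E=np.array(m["extrinsics"])
    v,u=np.mgrid[:480,:640]
    P=np.stack([(u-m["cx"])/m["fx"]*depth,(v-m["cy"])/m["fy"]*depth,depth],-1)
    return P@E[:3,:3].T+E[:3,3]
E
python3 - <<'E'
from h import *
s=manip.observe();print(s["tool_pos"],s["tcp_rot"],s["grip_width"],manip.tips_ahead)
for c in("top","scene"):
    im,d=manip.snapshot(c);cv2.imwrite(f"pics/{c}0.png",im[:,:,::-1]);np.save(c+"0.npy",d)
    print(c,np.round(manip.camera_model(c)["extrinsics"],2).tolist())
    for n,z in(("nest_lip",74),("guide_mouth",74),("nest_center",66),("lever_axis",98.5),("lever_knob",123.5),("deep_plate",74)):
        for r in manip.tip_of(c,n)[:1]: print(n,r["p"],np.round(r["at"]),np.round(px2w(c,r["at"],z)))
E
```

```text
pics
[ 262.85948876 -593.81499303  209.89979073] [ 9.78361545e-01  2.06900166e-01 -2.35566041e-04 -9.76778442e-04] 84.81653226369053 8.0
top [[-0.03, -0.98, 0.19, 324.61], [-1.0, 0.02, -0.01, 143.42], [0.01, -0.2, -0.98, 1160.3], [0.0, 0.0, 0.0, 1.0]]
nest_lip 0.9 [300. 230.] [555. 182.  74.]
guide_mouth 0.94 [300. 245.] [523. 182.  74.]
nest_center 0.92 [300. 212.] [599. 181.  66.]
lever_axis 0.94 [261. 215.] [588. 266.  98.]
lever_knob 0.62 [262. 193.] [629. 260. 124.]
deep_plate 0.95 [292. 256.] [498. 199.  74.]
scene [[-0.9, -0.31, 0.3, 160.44], [-0.43, 0.64, -0.64, 944.5], [0.0, -0.7, -0.71, 1012.26], [0.0, 0.0, 0.0, 1.0]]
nest_lip 0.78 [298. 260.] [563. 193.  74.]
guide_mouth 0.86 [312. 263.] [529. 187.  74.]
nest_center 0.67 [287. 253.] [600. 179.  66.]
lever_axis 0.75 [257. 254.] [646. 235.  98.]
lever_knob 0.55 [258. 254.] [630. 257. 124.]
deep_plate 0.87 [327. 271.] [489. 195.  74.]
```

View pics/top0.png

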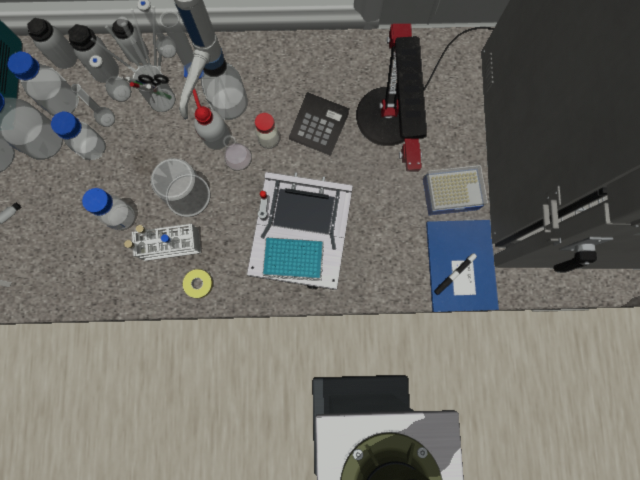

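View pics/scene0.png

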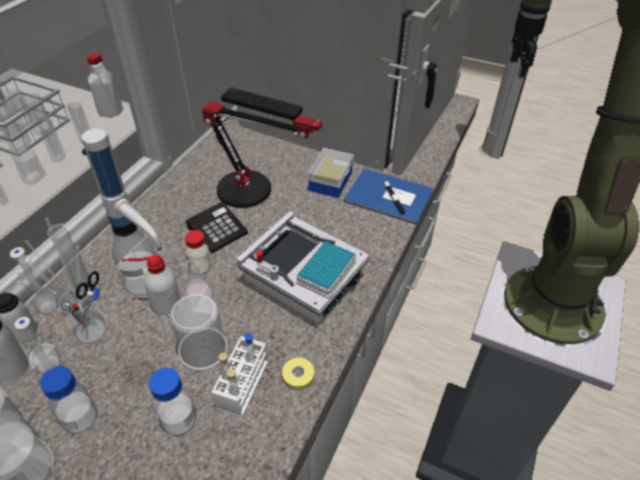

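```bash
python3 - <<'E'
from h import *
d=np.load("top0.npy");im=cv2.imread("pics/top0.png");P=cloud("top",d)
hsv=cv2.cvtColor(im,cv2.COLOR_BGR2HSV)
m=(P[...,2]>95)&(P[...,2]<112)&(P[...,0]>420)&(P[...,0]<600)&(P[...,1]>90)&(P[...,1]<300)&(d>0)&(hsv[...,1]>60)
print(m.sum(),np.median(P[m],0),np.unique(hsv[m][:,0],return_counts=True))
q=cv2.minAreaRect(P[m][:,:2].astype(np.float32));print("mat",q)
# apron: z~74 and shaker extents
m2=(abs(P[...,2]-74)<4)&(P[...,0]>380)&(P[...,0]<720)&(P[...,1]>50)&(P[...,1]<330)&(d>0)
print("apron z",np.median(P[m2][:,2]),cv2.minAreaRect(P[m2][:,:2].astype(np.float32)))
m3=(P[...,2]>55)&(P[...,2]<92)&(P[...,0]>380)&(P[...,0]<740)&(P[...,1]>50)&(P[...,1]<330)&(d>0)
m3=cv2.morphologyEx(m3.astype(np.uint8),cv2.MORPH_OPEN,np.ones((3,3)))>0
print("shaker",cv2.minAreaRect(P[m3][:,:2].astype(np.float32)))
E
```

```text
2082 [489.73291299 197.18478142 103.57759866] (array([93, 94, 95, 96], dtype=uint8), array([ 399, 1475,  207,    1]))
mat ((490.504150390625, 197.56463623046875), (122.2696304321289, 80.669677734375), 84.3880615234375)
apron z 73.59969254217447 ((563.2774658203125, 179.99954223632812), (200.34030151367188, 247.4878692626953), 79.47840118408203)
shaker ((561.3378295898438, 180.24368286132812), (200.08291625976562, 245.54071044921875), 79.45446014404297)
```

The top view shows the shaker around (300,230), the plate on the apron at (293,258) and the knob at (263,193). The shaker's yaw is about -10.5° and the plate's about -5.6°. I'll check the route and work out the first move.

```bash
cat >> h.py <<'E'
def rel(pos,yaw,pitch=0):
    """target TCP pos, tool x heading yaw (deg), tool pointing down -> row (m,deg)"""
    s=manip.observe();Rc=R.from_quat(s["tcp_rot"])
    Rt=R.from_euler("z",yaw,degrees=True)*R.from_euler("x",180,degrees=True)*R.from_euler("y",pitch,degrees=True)
    d=Rc.inv().apply(np.array(pos,float)-s["tool_pos"])/1000
    return np.round(np.r_[d,(Rc.inv()*Rt).as_rotvec(degrees=True)],4).tolist()
E
python3 - <<'E'
from h import *
for c in("top","scene"):
    d=np.load(c+"0.npy");P=cloud(c,d)
    r=np.hypot(P[...,0],P[...,1]);
    m=(d>0)&(P[...,2]>110)&(P[...,0]>250)&(P[...,1]>-700)&(P[...,1]<350)&(r<800)
    Q=P[m];a=np.degrees(np.arctan2(Q[:,1],Q[:,0]))//10*10
    for k in np.unique(a): q=Q[a==k];rr=np.hypot(q[:,0],q[:,1]);print(c,k,len(q),rr.min().round(),q[rr.argmin()].round())
for p,y in(((390,-390,230),23.9),((520,-150,250),70),((520,60,260),120),((430,215,220),169.5)): print(p,rel(p,y))
E
```

```text
top -50.0 686 602.0 [ 461. -387.  359.]
top -40.0 2780 520.0 [ 428. -295.  276.]
top -30.0 23598 528.0 [ 469. -243.  356.]
top -20.0 1016 782.0 [ 735. -267.  371.]
top -10.0 2334 619.0 [618. -26. 289.]
top 20.0 50 643.0 [586. 264. 111.]
scene -70.0 999 595.0 [ 251. -539.  291.]
scene -60.0 914 701.0 [ 451. -537.  172.]
scene -50.0 1381 597.0 [ 457. -384.  411.]
scene -40.0 2123 512.0 [ 425. -286.  301.]
scene -30.0 13792 523.0 [ 466. -238.  350.]
scene -20.0 728 760.0 [ 715. -259.  382.]
scene -10.0 1652 615.0 [614. -19. 292.]
scene 20.0 71 642.0 [583. 270. 111.]
(390, -390, 230) [0.1988, -0.1355, -0.019, 0.0069, 0.0038, -0.0189]
(520, -150, 250) [0.4148, -0.3024, -0.039, 0.005, 0.0064, -46.1189]
(520, 60, 260) [0.4998, -0.4944, -0.049, 0.002, 0.0087, -96.1189]
(430, 215, 220) [0.4803, -0.6725, -0.0091, -0.0021, 0.0103, -145.6189]
```

```bash
python3 - <<'E'
from h import *
for p,y in(((225,-430,220),28),((315,-300,230),46),((395,-170,240),67),((465,-10,240),100),((455,120,230),135),((415,215,220),169.5)): print(p,rel(p,y))
E
```

```text
(225, -430, 220) [0.0317, -0.1658, -0.009, 0.0068, 0.0041, -4.1189]
(315, -300, 230) [0.1666, -0.2482, -0.019, 0.0061, 0.0051, -22.1189]
(395, -170, 240) [0.2924, -0.3347, -0.029, 0.0051, 0.0062, -43.1189]
(465, -10, 240) [0.4212, -0.4526, -0.029, 0.0033, 0.0078, -76.1189]
(455, 120, 230) [0.4647, -0.5756, -0.019, 0.0009, 0.0092, -111.1189]
(415, 215, 220) [0.4666, -0.6786, -0.0091, -0.0021, 0.0103, -145.6189]
```

```bash
python3 -m handwheel '[[0.0317,-0.1658,-0.009,0,0,-4],[0.0317,-0.1658,-0.009,0,0,-4],[0.0317,-0.1658,-0.009,0,0,-4],[0.0317,-0.1658,-0.009,0,0,-4],[0.0317,-0.1658,-0.009,0,0,-4],[0.167,-0.248,-0.019,0,0,-22],[0.167,-0.248,-0.019,0,0,-22],[0.167,-0.248,-0.019,0,0,-22],[0.167,-0.248,-0.019,0,0,-22],[0.292,-0.335,-0.029,0,0,-43],[0.292,-0.335,-0.029,0,0,-43],[0.292,-0.335,-0.029,0,0,-43]]' 0 && python3 -c "
from h import *
for p,y in(((395,-170,240),67),((465,-10,240),100),((455,120,230),135),((415,215,220),169.5)): print(p,rel(p,y))"
```

```text
t: 1.7
tool_pos: [381.0, -191.8, 238.8]
tcp_rot: [0.833, 0.553, 0.0, 0.001]
contact_force: [1.9, -0.2, 0.7]
grip_width: 85.5
finger_force: 0.0
(395, -170, 240) [0.0255, 0.0044, -0.0012, 0.074, 0.0366, 0.2079]
(465, -10, 240) [0.2001, 0.007, -0.0013, 0.0614, 0.0569, -32.7921]
(455, 120, 230) [0.3161, -0.0526, 0.0085, 0.0434, 0.0761, -67.7921]
(415, 215, 220) [0.3882, -0.1263, 0.0184, 0.0204, 0.0924, -102.2921]
```

```bash
python3 -m handwheel '[[0.2,0.007,-0.001,0,0,-33],[0.2,0.007,-0.001,0,0,-33],[0.2,0.007,-0.001,0,0,-33],[0.2,0.007,-0.001,0,0,-33],[0.2,0.007,-0.001,0,0,-33],[0.316,-0.053,0,0,0,-68],[0.316,-0.053,0,0,0,-68],[0.316,-0.053,0,0,0,-68],[0.316,-0.053,0,0,0,-68],[0.388,-0.126,0,0,0,-102],[0.388,-0.126,0,0,0,-102],[0.388,-0.126,0,0,0,-102]]' && python3 - <<'E'
from h import *
im,d=manip.snapshot("wrist");cv2.imwrite("pics/w1.png",im[:,:,::-1]);np.save("w1.npy",d)
print(np.round(manip.camera_model("wrist")["extrinsics"],2).tolist())
for p,y in(((415,215,220),169.5),): print(p,rel(p,y))
E
```

```text
t: 2.7
tool_pos: [414.3, 218.4, 238.8]
tcp_rot: [0.253, 0.968, 0.001, 0.0]
contact_force: [-0.4, 0.0, 1.5]
grip_width: 85.3
finger_force: 0.0
[[0.48, 0.83, 0.27, 343.78], [0.88, -0.46, -0.15, 259.3], [0.0, 0.31, -0.95, 402.45], [0.0, 0.0, 0.0, 1.0]]
(415, 215, 220) [-0.0042, -0.0042, 0.0189, 0.1526, -0.0112, -18.2232]
```

View pics/w1.png

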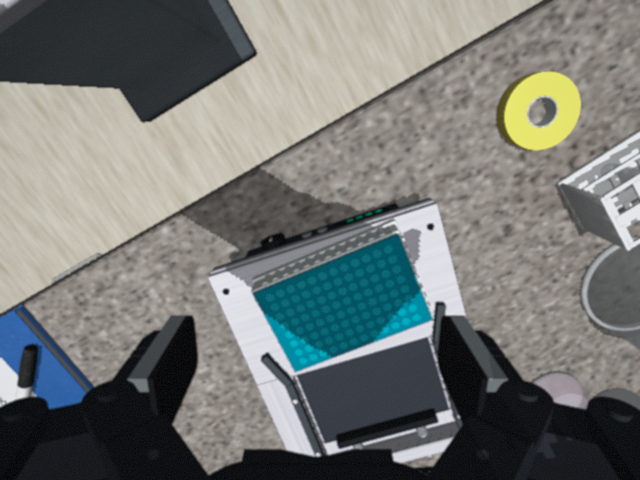

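The wrist view shows the apron's front corners at about (210,273) and (437,200), the mat from (254,290) to (430,320), and the nest behind it with the bar at (385,430).

```bash
python3 - <<'E'
from h import *
for uv in((210,273),(437,200)): print(uv,px2w("wrist",uv,74).round(1))
for n,z in(("nest_lip",74),("guide_mouth",74),("nest_center",66),("deep_plate",74)):
    for r in manip.tip_of("wrist",n)[:1]: print(n,r["p"],np.round(r["at"]),np.round(px2w("wrist",r["at"],z),1))
d=np.load("w1.npy");im=cv2.imread("pics/w1.png");P=cloud("wrist",d);hsv=cv2.cvtColor(im,cv2.COLOR_BGR2HSV)
m=(abs(hsv[...,0].astype(int)-94)<5)&(hsv[...,1]>100)&(d>0)&(P[...,2]>97)&(P[...,2]<112)
m=cv2.morphologyEx(m.astype(np.uint8),cv2.MORPH_OPEN,np.ones((3,3)))>0
print("mat",np.median(P[m][:,2]),cv2.minAreaRect(P[m][:,:2].astype(np.float32)))
m=(abs(P[...,2]-74)<3)&(d>0)&(P[...,0]>400)&(P[...,1]>60)&(P[...,1]<310)&(hsv[...,1]<40)
m=cv2.morphologyEx(m.astype(np.uint8),cv2.MORPH_OPEN,np.ones((3,3)))>0
Q=P[m];print("apron",np.median(Q[:,2]),cv2.minAreaRect(Q[:,:2].astype(np.float32)))
m=(P[...,2]<69)&(P[...,2]>62)&(d>0)&(P[...,0]>500)&(P[...,1]>80)&(P[...,1]<290)&(hsv[...,2]<110)
m=cv2.morphologyEx(m.astype(np.uint8),cv2.MORPH_OPEN,np.ones((5,5)))>0
Q=P[m];print("nest floor",np.median(Q[:,2]),cv2.minAreaRect(Q[:,:2].astype(np.float32)))
m=(P[...,2]<86)&(P[...,2]>79)&(d>0)&(P[...,0]>500)&(P[...,1]>80)&(P[...,1]<290)&(hsv[...,2]<110)
E
```

```text
(210, 273) [422.9 113.2  74. ]
(437, 200) [457.2 307.4  74. ]
nest_lip 0.84 [360. 361.] [563.1 180.5  74. ]
nest_center 0.93 [367. 388.] [599.  164.1  66. ]
deep_plate 0.88 [345. 291.] [496.  194.6  74. ]
mat 104.19139788350213 ((493.7403564453125, 192.259765625), (121.287109375, 79.68099975585938), 83.7326431274414)
apron 74.08323498197689 ((554.21484375, 176.22247314453125), (200.3938446044922, 223.0595245361328), 78.66434478759766)
nest floor 66.45798869925778 ((606.1464233398438, 165.67877197265625), (126.56249237060547, 84.84969329833984), 78.46115112304688)
```

```bash
cat >> h.py <<'E'
YAW=-10.9
c,s_=np.cos(np.radians(YAW)),np.sin(np.radians(YAW))
AX=np.array([c,s_]);AY=np.array([-s_,c])
def sh(x,y,z,x0=516.,y0=279.):  # shaker coords -> world
    return np.r_[(x0+x)*AX+(y0+y)*AY,z]
def tosh(p,x0=516.,y0=279.): return np.r_[p[:2]@AX-x0,p[:2]@AY-y0,p[2]]
E
python3 -c "
from h import *
print(rel(sh(-136,0,150),169.1),rel(sh(-136,0,92),169.1))"
```

```text
[-0.0124, -0.0041, 0.0883, -0.0254, 0.037, -19.2154] [-0.0123, -0.0041, 0.1463, -0.0254, 0.037, -19.2154]
```

```bash
python3 -m handwheel '[[-0.012,-0.004,0.02,0,0,-7],[-0.012,-0.004,0.04,0,0,-14],[-0.012,-0.004,0.07,0,0,-19.2],[-0.012,-0.004,0.1,0,0,-19.2],[-0.012,-0.004,0.13,0,0,-19.2],[-0.012,-0.004,0.146,0,0,-19.2],[-0.012,-0.004,0.146,0,0,-19.2]]' && python3 - <<'E'
from h import *
s=manip.observe();print(tosh(s["tool_pos"]).round(1),R.from_quat(s["tcp_rot"]).as_matrix()[:,0])
im,d=manip.snapshot("wrist");cv2.imwrite("pics/w2.png",im[:,:,::-1]);np.save("w2.npy",d)
E
```

```text
t: 3.53
tool_pos: [422.9, 200.4, 88.4]
tcp_rot: [0.096, 0.995, -0.001, -0.004]
contact_force: [-0.4, -0.1, -0.8]
grip_width: 85.4
finger_force: 0.0
[-138.7   -2.2   88.4] [-0.98158292  0.19091117  0.0069205 ]
```

View pics/w2.png

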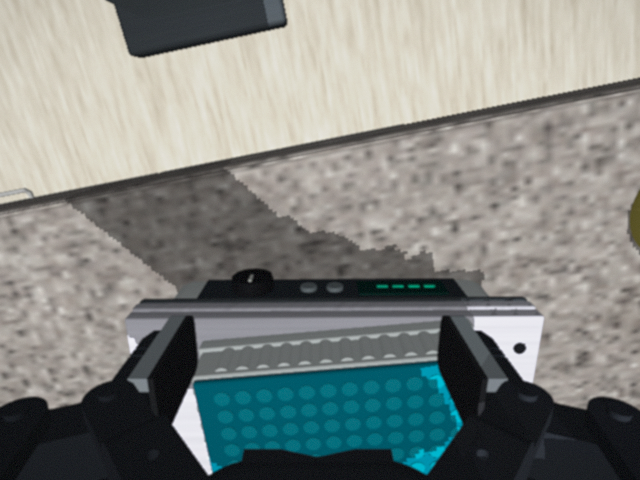

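```bash
python3 - <<'E'
from h import *
d=np.load("w2.npy");P=cloud("wrist",d);im=cv2.imread("pics/w2.png");hsv=cv2.cvtColor(im,cv2.COLOR_BGR2HSV)
for uv in((130,315),(543,315)): print(tosh(px2w("wrist",uv,74)).round(1))
m=(abs(P[...,2]-74)<3)&(d>0)&(hsv[...,1]<40)
m=cv2.morphologyEx(m.astype(np.uint8),cv2.MORPH_OPEN,np.ones((3,3)))>0
Q=np.array([tosh(p) for p in P[m]]);Q=Q[(abs(Q[:,1])<130)&(Q[:,0]<0)];print(np.percentile(Q,[.5,99.5],axis=0).round(1))
for xx in range(-120,-70,8):
    q=Q[(Q[:,0]>xx)&(Q[:,0]<xx+8)]
    if len(q): print(xx,len(q),q[:,1].min().round(1),q[:,1].max().round(1))
m=(abs(hsv[...,0].astype(int)-94)<6)&(hsv[...,1]>100)&(d>0)&(P[...,2]>97)&(P[...,2]<112)
Q=np.array([tosh(p) for p in P[m]]);print("mat z",np.median(Q[:,2]))
# near edge line of mat
e=[(b+2.5,np.percentile(q[:,0],1)) for b in range(-50,50,5) if len(q:=Q[(Q[:,1]>=b)&(Q[:,1]<b+5)])>20]
e=np.array(e);k=np.polyfit(e[:,0],e[:,1],1);print("near edge x=%.3f*y+%.1f"%tuple(k)); print(np.percentile(Q[:,1],[.5,99.5]))
E
```

```text
[-118.4  -90.4   74. ]
[-118.5  108.2   74. ]
[[-120.1  -91.3   71.1]
 [ -41.9  105.7   77. ]]
-120 2682 -92.2 107.8
-112 97 -92.0 100.3
-104 23 -91.8 100.8
-72 31 -71.5 -64.1
mat z 106.99649088028065
near edge x=-0.097*y+-109.5
[-50.04341799  59.08467247]
```

```bash
python3 -m handwheel '[[0,0.0085,-0.004,0,0,0],[-0.006,0.0085,-0.004,0,0,0],[-0.012,0.0085,-0.004,0,0,0],[-0.018,0.0085,-0.004,0,0,0],[-0.025,0.0085,-0.004,0,0,0],[-0.032,0.0085,-0.004,0,0,0],[-0.039,0.0085,-0.004,0,0,0],[-0.046,0.0085,-0.004,0,0,0],[-0.053,0.0085,-0.004,0,0,0],[-0.060,0.0085,-0.004,0,0,0],[-0.067,0.0085,-0.004,0,0,0],[-0.074,0.0085,-0.004,0,0,0]]' && python3 - <<'E'
from h import *
s=manip.observe();print(tosh(s["tool_pos"],515,286).round(1),R.from_quat(s["tcp_rot"]).as_matrix()[:,0])
im,d=manip.snapshot("wrist");cv2.imwrite("pics/w3.png",im[:,:,::-1]);np.save("w3.npy",d)
im2,d2=manip.snapshot("top");np.save("top3.npy",d2)
cv2.imwrite("pics/both3.png",np.hstack([im[:,:,::-1][160:480,60:560],cv2.resize(im2[:,:,::-1][160:300,235:365],(300,320))]))
E
```

```text
t: 4.58
tool_pos: [500.0, 197.8, 96.1]
tcp_rot: [0.094, 0.996, -0.0, -0.0]
contact_force: [1.0, 0.8, 0.8]
grip_width: 85.2
finger_force: 0.0
[-61.4   2.8  96.1] [-9.82342430e-01  1.87091750e-01  1.66465064e-04]
```

View pics/both3.png

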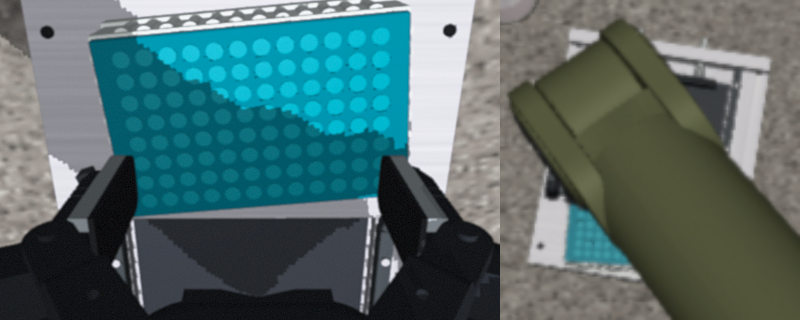

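The crop shows the plate still near the apron's front, with its mat near edge at crop rows 10–38. The open fingers rode over it: opening draws the tips about 13 mm back, so they were too high. I'll back off, go lower and push again.

```bash
cat >> h.py <<'E'
X0,Y0=515.,286.
def T(p): return tosh(np.asarray(p,float),X0,Y0)
def mat(im,d,cam="wrist"):
    P=cloud(cam,d);hsv=cv2.cvtColor(im,cv2.COLOR_RGB2HSV)
    m=(abs(hsv[...,0].astype(int)-94)<8)&(hsv[...,1]>100)&(d>0)&(P[...,2]>80)&(P[...,2]<115)
    m=cv2.morphologyEx(m.astype(np.uint8),cv2.MORPH_OPEN,np.ones((3,3)))>0
    Q=np.array([T(p) for p in P[m]]);r=cv2.minAreaRect(Q[:,:2].astype(np.float32))
    A=np.c_[Q[:,:2],np.ones(len(Q))];k=np.linalg.lstsq(A,Q[:,2],rcond=None)[0]
    return r,k,np.median(Q[:,2]),Q
E
python3 - <<'E'
from h import *
im=np.ascontiguousarray(cv2.imread("pics/w3.png")[:,:,::-1]);d=np.load("w3.npy")
r,k,z,Q=mat(im,d);print(r,k,z)
m=manip.camera_model("wrist");E=np.linalg.inv(m["extrinsics"])
for x in(-11,11):
  for y in(-42.5,42.5):
   for z in (88,101):
    w=sh(-61.4+x,2.8+y,z,X0,Y0);c=E[:3,:3]@w+E[:3,3];print(x,y,z,round(c[0]/c[2]*m["fx"]+m["cx"]),round(c[1]/c[2]*m["fy"]+m["cy"]))
P=cloud("wrist",d)
for uv in((180,340),(170,345),(450,340),(190,330)):print(uv,T(P[uv[1],uv[0]]).round(1))
E
```

```text
((-70.05950927734375, 3.0747604370117188), (79.90190887451172, 122.12535858154297), 5.374220371246338) [ 7.03851276e-04 -1.83578401e-04  1.04763098e+02] 104.7139077709632
-11 -42.5 88 219 262
-11 -42.5 101 212 274
-11 42.5 88 413 262
-11 42.5 101 420 274
11 -42.5 88 223 307
11 -42.5 101 216 321
11 42.5 88 409 307
11 42.5 101 416 322
(180, 340) [-69.6 -39.  146.4]
(170, 345) [-71.4 -40.  152. ]
(450, 340) [-66.7  46.1 141.5]
(190, 330) [-66.3 -39.5 135. ]
```

```bash
python3 - <<'E'
from h import *
d=np.load("w3.npy");P=cloud("wrist",d)
for n in("w2","w3"):
  d=np.load(n+".npy");P=cloud("wrist",d)  # pose only right for w3
  if n=="w2": continue
  for u0,u1 in((150,200),(440,480)):
    Q=P[300:400,u0:u1].reshape(-1,3);dd=d[300:400,u0:u1].reshape(-1);Q=np.array([T(q) for q in Q[dd>0]]);Q=Q[(Q[:,2]>108)]
    print(np.percentile(Q,[0,1,5,50,100],axis=0).round(1)); print(Q[np.argsort(Q[:,2])[:5]].round(1))
E
```

```text
[[-72.6 -51.7 129.2]
 [-72.1 -49.8 130.9]
 [-71.8 -45.  133.7]
 [-67.3 -39.4 149.2]
 [-48.9 -38.6 168.9]]
[[-56.8 -39.6 129.2]
 [-63.1 -39.7 129.4]
 [-52.5 -39.5 129.6]
 [-59.2 -39.6 129.8]
 [-61.3 -39.4 129.8]]
[[-72.7  45.4 129.7]
 [-72.2  45.6 131.6]
 [-71.9  45.8 134.2]
 [-66.7  46.2 148.3]
 [-49.1  56.9 168. ]]
[[-64.5  46.4 129.7]
 [-65.3  46.3 129.7]
 [-65.1  46.2 130. ]
 [-64.5  46.2 130.2]
 [-63.7  46.3 130.3]]
```

```bash
python3 -m handwheel '[[0.03,-0.003,0,0,0,0],[0.06,-0.003,0,0,0,0],[0.08,-0.003,0,0,0,0],[0.08,-0.003,0.01,0,0,0],[0.08,-0.003,0.025,0,0,0],[0.08,-0.003,0.035,0,0,0],[0.08,-0.003,0.035,0,0,0]]' && python3 - <<'E'
from h import *
s=manip.observe();print(T(s["tool_pos"]).round(1))
im,d=manip.snapshot("wrist");cv2.imwrite("pics/w4.png",im[:,:,::-1]);np.save("w4.npy",d)
im2,d2=manip.snapshot("scene")
cv2.imwrite("pics/both4.png",np.hstack([im[:,:,::-1][160:480,60:560],cv2.resize(im2[:,:,::-1][220:320,250:344],(300,320))]))
P=cloud("wrist",d)
for u0,u1 in((140,210),(430,490)):
    Q=P[290:400,u0:u1].reshape(-1,3);dd=d[290:400,u0:u1].reshape(-1);Q=np.array([T(q) for q in Q[(dd>0)&(dd<190)]])
    print(Q[np.argsort(Q[:,2])[:3]].round(1))
E
```

```text
t: 5.27
tool_pos: [418.8, 209.1, 59.1]
tcp_rot: [0.094, 0.996, -0.001, -0.002]
contact_force: [-0.5, 0.1, -0.3]
grip_width: 85.5
finger_force: 0.0
[-143.3   -1.5   59.1]
[[-119.2  -51.7   57.8]
 [-119.2  -50.8   57.8]
 [-118.8  -79.3   58.1]]
[[-119.9   51.5   57.7]
 [-119.6   53.8   57.9]
 [-119.1   54.7   57.9]]
```

View pics/both4.png

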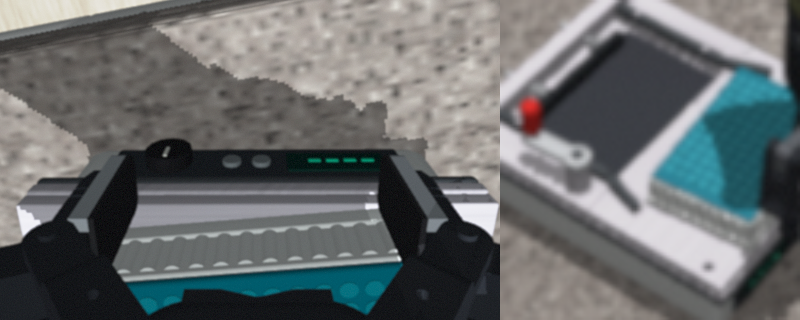

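```bash
python3 -m handwheel '[[0,0.0015,0.008,0,0,0],[-0.01,0.0015,0.008,0,0,0],[-0.018,0.0015,0.008,0,0,0],[-0.024,0.0015,0.008,0,0,0]]' ; python3 -m handwheel '[[-0.005,0,0,0,0,0],[-0.01,0,0,0,0,0]]' ;  python3 - <<'E'
from h import *
s=manip.observe();print(T(s["tool_pos"]).round(1))
im,d=manip.snapshot("wrist");cv2.imwrite("pics/w5.png",im[:,:,::-1]);np.save("w5.npy",d)
r,k,z,Q=mat(im,d);print(r,z,k)
E
```

```text
t: 5.7
tool_pos: [445.4, 206.9, 53.3]
tcp_rot: [0.094, 0.996, 0.0, 0.0]
contact_force: [-1.2, 0.6, 0.1]
grip_width: 85.6
finger_force: 0.5
t: 5.87
tool_pos: [454.1, 205.2, 53.2]
tcp_rot: [0.094, 0.996, 0.0, -0.001]
contact_force: [-2.5, 0.6, 1.8]
grip_width: 85.4
finger_force: 1.5
[-107.9    1.3   53.2]
((-79.71817016601562, 1.94818115234375), (95.29969024658203, 34.282562255859375), 89.66377258300781) 104.76235442997718 [ 1.38761981e-02 -5.37828724e-04  1.05910601e+02]
```

```bash
python3 -m handwheel '[[-0.007,0,0,0,0,0],[-0.014,0,0,0,0,0],[-0.021,0,0,0,0,0],[-0.028,0,0,0,0,0],[-0.035,0,0,0,0,0],[-0.042,0,0,0,0,0],[-0.049,0,0,0,0,0],[-0.056,0,0,0,0,0],[-0.063,0,0,0,0,0],[-0.07,0,0,0,0,0],[-0.077,0,0,0,0,0],[-0.082,0,0,0,0,0]]' ;  python3 - <<'E'
from h import *
s=manip.observe();print(T(s["tool_pos"]).round(1))
im,d=manip.snapshot("wrist");cv2.imwrite("pics/w6.png",im[:,:,::-1]);np.save("w6.npy",d)
r,k,z,Q=mat(im,d);print(r,z,k)
im2,d2=manip.snapshot("scene")
cv2.imwrite("pics/both6.png",np.hstack([im[:,:,::-1][160:480,60:560],cv2.resize(im2[:,:,::-1][220:320,250:344],(300,320))]))
E
```

```text
t: 6.92
tool_pos: [535.5, 189.2, 53.0]
tcp_rot: [0.094, 0.996, -0.0, 0.0]
contact_force: [-1.5, 1.2, -0.6]
grip_width: 85.2
finger_force: 0.6
[-24.9   1.1  53. ]
((4.321210861206055, 1.4818382263183594), (94.63101196289062, 36.53120803833008), 89.7137680053711) 104.56645434954005 [-9.09297829e-02 -7.72431649e-04  1.04530310e+02]
```

View pics/both6.png

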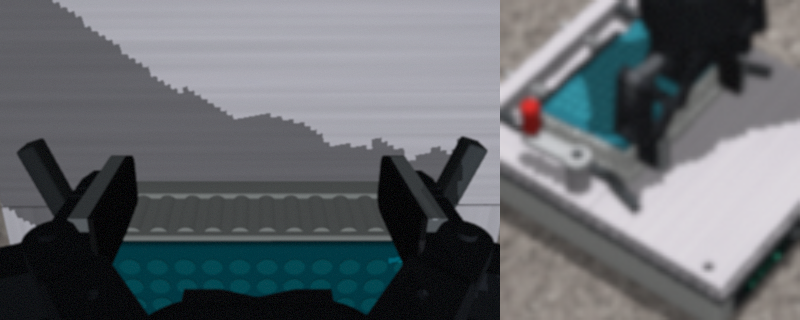

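The view shows the plate square between the guide arms at crop (45,170) and (460,165), with its front end down in the nest. I'll push on against the bar.

```bash
python3 -m handwheel '[[-0.005,0,0,0,0,0],[-0.01,0,0,0,0,0],[-0.013,0,0,0,0,0]]' ; python3 -m handwheel '[[-0.002,0,0,0,0,0],[-0.004,0,0,0,0,0],[-0.004,0,0,0,0,0]]'; python3 - <<'E'
from h import *
s=manip.observe();print(T(s["tool_pos"]).round(1),s["contact_force"])
im,d=manip.snapshot("wrist")
r,k,z,Q=mat(im,d);print(r,z,k,Q[:,2].min())
E
```

```text
t: 7.27
tool_pos: [546.8, 187.2, 52.9]
tcp_rot: [0.094, 0.996, -0.0, -0.001]
contact_force: [-5.3, 1.0, -0.2]
grip_width: 85.4
finger_force: 2.6
t: 7.52
tool_pos: [549.2, 186.8, 52.4]
tcp_rot: [0.094, 0.996, -0.0, -0.002]
contact_force: [-4.2, 0.0, -1.5]
grip_width: 85.1
finger_force: 2.2
[-11.    1.2  52.4] [-4.24784637  0.02149626 -1.50472679]
((17.37517738342285, 2.2722244262695312), (95.49900817871094, 37.23019790649414), 89.92912292480469) 102.85574544331297 [-7.48466171e-02 -1.81392364e-03  1.03852280e+02] 99.77349789328754
```

```bash
python3 -m handwheel '[[-0.0015,0,0,0,0,0],[-0.003,0,0,0,0,0],[-0.004,0,0,0,0,0],[-0.004,0,0,0,0,0]]'; cat > look.py <<'E'
from h import *
s=manip.observe();print(T(s["tool_pos"]).round(1),s["contact_force"].round(1) if hasattr(s["contact_force"],"round") else s["contact_force"])
im,d=manip.snapshot("wrist")
r,k,z,Q=mat(im,d);print(np.round(r[0],1),np.round(r[1],1),round(r[2],1),"z",round(z,1),"slope",k[:2].round(4),"near",np.percentile(Q[:,0],1).round(1),"znear",np.median(Q[Q[:,0]<np.percentile(Q[:,0],10)][:,2]).round(1))
E
python3 look.py
```

```text
t: 7.9
tool_pos: [552.3, 186.2, 52.2]
tcp_rot: [0.093, 0.996, -0.001, -0.003]
contact_force: [-6.2, 0.9, -1.4]
grip_width: 85.7
finger_force: 3.4
[-7.9  1.2 52.2] [-6.2  0.9 -1.4]
[20.9  2.3] [36.9 95.6] 0.3 z 102.7 slope [-0.0711 -0.0017] near 5.1 znear 102.8
```

```bash
python3 -m handwheel '[[-0.001,0,0,0,0,0],[-0.0025,0,0,0,0,0],[-0.0025,0,0,0,0,0]]';python3 look.py; python3 -m handwheel '[[-0.0005,0,0.002,0,0,0],[-0.0005,0,0.004,0,0,0],[-0.0005,0,0.005,0,0,0],[-0.0005,0,0.005,0,0,0]]'; python3 look.py
```

```text
t: 8.2
tool_pos: [554.2, 185.8, 52.1]
tcp_rot: [0.093, 0.996, -0.001, -0.003]
contact_force: [-7.9, 0.1, -1.0]
grip_width: 85.5
finger_force: 3.8
[-5.9  1.3 52.1] [-7.9  0.1 -1. ]
[22.2  2.2] [36.7 95.6] 0.2 z 102.6 slope [-0.0718 -0.0018] near 7.2 znear 102.7
t: 8.58
tool_pos: [553.6, 185.8, 46.6]
tcp_rot: [0.093, 0.996, -0.001, -0.004]
contact_force: [-9.4, 0.7, 0.5]
grip_width: 85.2
finger_force: 4.8
[-6.5  1.2 46.6] [-9.4  0.7  0.5]
[20.8  2.2] [34.2 94.9] 0.4 z 98.0 slope [-0.0055 -0.0015] near 5.9 znear 97.5
```

```bash
python3 -m handwheel '[[0,0,0.0015,0,0,0],[0,0,0.003,0,0,0],[0,0,0.003,0,0,0]]'; python3 look.py; python3 -m handwheel '[[0.002,0,0.003,0,0,0],[0.006,0,0.003,0,0,0],[0.012,0,0,0,0,0],[0.02,0,-0.01,0,0,0],[0.02,0,-0.01,0,0,0]]'; python3 look.py
```

```text
t: 8.88
tool_pos: [553.8, 186.2, 44.3]
tcp_rot: [0.093, 0.996, -0.001, -0.004]
contact_force: [-11.3, 1.3, 2.9]
grip_width: 85.2
finger_force: 5.5
[-6.4  1.6 44.3] [-11.3   1.3   2.9]
[19.8  2.7] [32.3 94.7] 0.3 z 96.6 slope [ 0.0109 -0.0011] near 5.8 znear 96.0
t: 9.35
tool_pos: [539.2, 189.7, 57.1]
tcp_rot: [0.094, 0.996, 0.0, 0.002]
contact_force: [0.8, 0.1, 0.0]
grip_width: 85.5
finger_force: 0.0
[-21.4   2.2  57.1] [0.8 0.1 0. ]
[12.4  2.8] [ 45.9 104.3] 0.3 z 96.9 slope [-0.0043 -0.0013] near 1.1 znear 96.4
```

```bash
python3 -m handwheel '[[0.01,0,-0.03,0,0,0],[0.02,0,-0.07,0,0,0],[0.02,0,-0.11,0,0,0],[0.02,0,-0.14,0,0,0],[0.02,0,-0.17,0,0,0],[0.02,0,-0.17,0,0,0],[0.02,0,-0.17,0,0,0]]' 0.6 30; python3 look.py;  python3 - <<'E'
from h import *
s=manip.observe();print(s["grip_width"])
im,d=manip.snapshot("wrist");cv2.imwrite("pics/w7.png",im[:,:,::-1]);np.save("w7.npy",d)
P=cloud("wrist",d);hsv=cv2.cvtColor(im,cv2.COLOR_RGB2HSV)
m=((hsv[...,0]<8)|(hsv[...,0]>172))&(hsv[...,1]>130)&(hsv[...,2]>60)&(d>0);Q=np.array([T(p) for p in P[m]])
Q=Q[(abs(Q[:,1]-86)<60)&(Q[:,0]<110)&(Q[:,2]>100)&(Q[:,2]<150)];print(len(Q),np.percentile(Q,[2,50,98],axis=0).round(1)); top=Q[Q[:,2]>Q[:,2].max()-6];print(top.mean(0))
for n,z in(("lever_axis",98.5),("lever_knob",123.5),("nest_center",66),("nest_lip",74)):
    for r in manip.tip_of("wrist",n)[:1]: print(n,r["p"],np.round(r["at"]),T(px2w("wrist",r["at"],z)).round(1))
u=np.argwhere((d>60)&(d<170));Q=np.array([T(p) for p in P[(d>60)&(d<170)]]);print("tips",Q[Q[:,2].argsort()[:4]].round(1))
E
```

```text
t: 9.98
tool_pos: [520.8, 192.6, 227.2]
tcp_rot: [0.095, 0.996, 0.0, 0.003]
contact_force: [-0.6, -1.2, -0.2]
grip_width: 34.3
finger_force: 0.0
[-40.    1.6 227.2] [-0.6 -1.2 -0.2]
[39.1 -0.6] [ 79.7 121.3] 0.3 z 95.1 slope [-0.0135 -0.0022] near -0.0 znear 95.4
33.88462394374609
547 [[ 42.6  81.5 114.2]
 [ 45.7  86.3 131.8]
 [ 54.4  92.8 136.6]]
[ 48.26030893  87.43814912 134.73032156]
lever_axis 0.64 [430. 284.] [ 9.7 85.5 98.5]
lever_knob 0.82 [442. 351.] [ 50.8  91.4 123.5]
nest_lip 0.9 [319. 256.] [-3.7  3.  74. ]
tips [[-36.1  18.7 244.9]
 [-34.7 -15.8 245. ]
 [-36.   18.6 245.5]
 [-35.5 -15.7 245.6]]
```

View pics/w7.png

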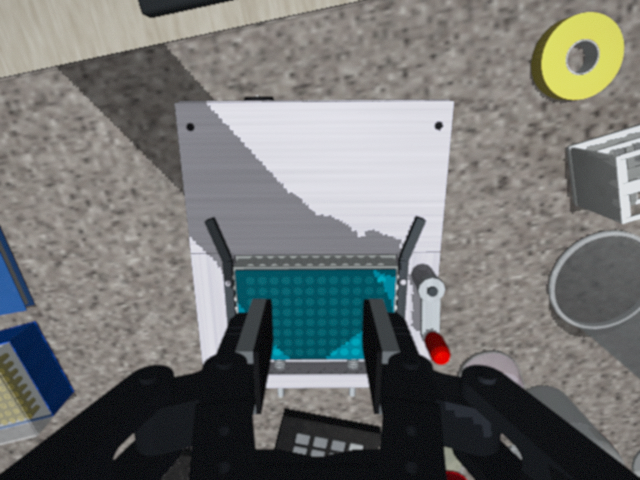

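The picture shows the plate seated flat, with its mat square between the guides at (236–397, 268–360). The lever points to the back, with its knob at (437,348). I'll check clearance around the knob before gripping it.

```bash
python3 - <<'E'
from h import *
for c,f in(("wrist","w7.npy"),("top","top0.npy"),("scene","scene0.npy")):
    d=np.load(f);P=cloud(c,d);Q=P[(d>0)&(P[...,2]>85)&(P[...,2]<230)]
    Q=np.array([T(p) for p in Q]);Q=Q[(Q[:,0]>-30)&(Q[:,0]<140)&(Q[:,1]>102)&(Q[:,1]<230)]
    if len(Q):
        for b in range(100,230,10):
            q=Q[(Q[:,1]>=b)&(Q[:,1]<b+10)]
            if len(q): print(c,b,len(q),q.min(0).round(),q.max(0).round())
print(rel(sh(50,88.5,160,X0,Y0),169.1),rel(sh(50,88.5,100,X0,Y0),169.1))
E
```

```text
[-0.0929, 0.0875, 0.0635, -0.0507, -0.1177, 0.1123] [-0.093, 0.0876, 0.1235, -0.0507, -0.1177, 0.1123]
```

```bash
python3 - <<'E'
from h import *
for c,uv,z in(("top",(237,157),80),("top",(265,125),110),("top",(190,195),110),("wrist",(495,360),80),("wrist",(550,285),120)): print(c,uv,T(px2w(c,uv,z)).round())
E
python3 -m handwheel '[[-0.035,0.02,0.01,0,0,0],[-0.06,0.05,0.03,0,0,0],[-0.09,0.07,0.05,0,0,0],[-0.093,0.0875,0.0635,0,0,0],[-0.093,0.0875,0.0635,0,0,0],[-0.093,0.0875,0.0635,0,0,0]]' 0.6 30;  python3 - <<'E'
from h import *
s=manip.observe();print(T(s["tool_pos"]).round(1))
im,d=manip.snapshot("wrist");cv2.imwrite("pics/w8.png",im[:,:,::-1])
P=cloud("wrist",d);hsv=cv2.cvtColor(im,cv2.COLOR_RGB2HSV)
m=((hsv[...,0]<8)|(hsv[...,0]>172))&(hsv[...,1]>130)&(hsv[...,2]>60)&(d>0);Q=np.array([T(p) for p in P[m]])
Q=Q[(abs(Q[:,1]-86)<60)&(Q[:,0]<110)&(Q[:,2]>100)&(Q[:,2]<150)];print(len(Q),np.percentile(Q,[2,50,98],axis=0).round(1))
E
```

```text
top (237, 157) [140. 168.  80.]
top (265, 125) [215. 114. 110.]
top (190, 195) [ 27. 245. 110.]
wrist (495, 360) [ 88. 153.  80.]
wrist (550, 285) [  0. 163. 120.]
t: 10.78
tool_pos: [625.0, 262.3, 158.9]
tcp_rot: [0.093, 0.996, -0.0, -0.002]
contact_force: [-0.1, 0.7, 0.4]
grip_width: 34.4
finger_force: 0.0
[ 49.1  89.8 158.9]
871 [[ 44.6  82.  119.9]
 [ 48.   88.3 137.4]
 [ 56.   94.2 140. ]]
```

View pics/w8.png

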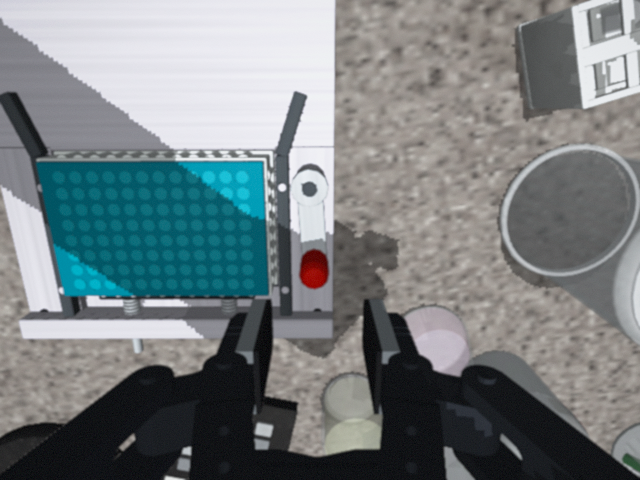

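The knob is centred under the open fingers (top at (314,268)) and the jars are clear. I'll descend and grip.

```bash
python3 -m handwheel '[[-0.001,-0.001,0.02,0,0,0],[-0.001,-0.001,0.04,0,0,0],[-0.001,-0.001,0.055,0,0,0],[-0.001,-0.001,0.059,0,0,0],[-0.001,-0.001,0.059,0,0,0]]' 0.6 30; python3 -m handwheel '[[0,0,0,0,0,0],[0,0,0,0,0,0],[0,0,0,0,0,0],[0,0,0,0,0,0],[0,0,0,0,0,0],[0,0,0,0,0,0]]' 1 25; python3 -c "
from h import *
print(T(manip.observe()['tool_pos']))"
```

```text
t: 11.25
tool_pos: [626.6, 258.9, 102.0]
tcp_rot: [0.094, 0.996, -0.001, -0.001]
contact_force: [-0.6, -0.1, 0.6]
grip_width: 34.3
finger_force: 0.0
t: 11.75
tool_pos: [628.0, 260.3, 104.2]
tcp_rot: [0.094, 0.996, 0.0, 0.001]
contact_force: [0.6, -1.8, 6.2]
grip_width: 13.2
finger_force: 24.8
[ 52.43734414  88.35380235 104.1741581 ]
```

```bash
python3 -m handwheel '[[0,-0.003,-0.002,0,0,0],[0.0003,-0.007,-0.002,0,0,0],[0.0012,-0.0125,-0.002,0,0,0],[0.003,-0.017,-0.002,0,0,0],[0.005,-0.0217,-0.002,0,0,0],[0.0075,-0.0255,-0.002,0,0,0],[0.011,-0.0295,-0.002,0,0,0],[0.011,-0.0295,-0.002,0,0,0]]';  python3 -c "
from h import *
print(T(manip.observe()['tool_pos']))"
```

```text
t: 12.42
tool_pos: [611.6, 234.7, 104.9]
tcp_rot: [0.094, 0.996, 0.002, 0.001]
contact_force: [3.3, 4.7, -1.3]
grip_width: 12.7
finger_force: 26.4
[ 41.14555464  60.07230352 104.92596548]
```

```bash
python3 -m handwheel '[[0.004,-0.0033,0,0,0,0],[0.0079,-0.006,0,0,0,0],[0.0125,-0.008,0,0,0,0],[0.017,-0.0099,0,0,0,0],[0.022,-0.011,0,0,0,0],[0.026,-0.0112,0,0,0,0],[0.026,-0.0112,0,0,0,0]]'; python3 -m handwheel '[[0.001,0,0,0,0,0],[0.002,0,0,0,0,0],[0.002,0,0,0,0,0]]';  python3 -c "
from h import *
print(T(manip.observe()['tool_pos']))"
```

```text
t: 13.0
tool_pos: [584.4, 227.6, 104.9]
tcp_rot: [0.094, 0.996, 0.001, 0.002]
contact_force: [4.4, 2.2, -2.1]
grip_width: 13.3
finger_force: 25.0
t: 13.25
tool_pos: [582.8, 227.7, 104.9]
tcp_rot: [0.094, 0.996, 0.001, 0.001]
contact_force: [5.6, 2.0, -2.2]
grip_width: 13.2
finger_force: 24.8
[ 14.20571383  47.74153167 104.92654174]
```

```bash
python3 -m handwheel '[[0.001,0,0,0,0,0],[0.0025,0,0,0,0,0],[0.0025,0,0,0,0,0]]'; python3 -m handwheel '[[0,0,0,0,0,0],[0,0,0,0,0,0],[0,0,0,0,0,0],[0,0,-0.02,0,0,0],[0,0,-0.05,0,0,0],[0.02,0,-0.08,0,0,0],[0.05,0,-0.11,0,0,0],[0.07,0,-0.13,0,0,0],[0.07,0,-0.13,0,0,0]]' 0.5;  python3 look.py; python3 - <<'E'
from h import *
im,d=manip.snapshot("wrist");cv2.imwrite("pics/w9.png",im[:,:,::-1])
P=cloud("wrist",d);hsv=cv2.cvtColor(im,cv2.COLOR_RGB2HSV)
m=((hsv[...,0]<8)|(hsv[...,0]>172))&(hsv[...,1]>130)&(hsv[...,2]>60)&(d>0);Q=np.array([T(p) for p in P[m]])
Q=Q[(abs(Q[:,1]-50)<60)&(Q[:,0]<110)&(Q[:,2]>100)&(Q[:,2]<150)];print(len(Q),np.percentile(Q,[2,50,98],axis=0).round(1))
for n,z in(("lever_axis",98.5),("lever_knob",123.5),("nest_center",66),("nest_lip",74)):
    for r in manip.tip_of("wrist",n)[:1]: print(n,r["p"],np.round(r["at"]),T(px2w("wrist",r["at"],z)).round(1))
E
```

```text
t: 13.5
tool_pos: [580.1, 227.9, 104.9]
tcp_rot: [0.094, 0.996, 0.0, 0.001]
contact_force: [5.6, 1.3, -2.4]
grip_width: 12.7
finger_force: 24.5
t: 14.25
tool_pos: [507.5, 245.3, 239.8]
tcp_rot: [0.091, 0.996, 0.001, 0.003]
contact_force: [1.6, 1.7, 1.2]
grip_width: 42.8
finger_force: 0.0
[-63.1  50.8 239.8] [1.6 1.7 1.2]
[42.6 -4.9] [ 80.7 126.9] 0.2 z 94.9 slope [-0.0118 -0.0015] near 3.1 znear 95.1
459 [[ 10.2  40.  115.1]
 [ 13.   45.8 132.2]
 [ 21.7  52.3 136.2]]
lever_axis 0.62 [360. 302.] [13.4 80.3 98.5]
lever_knob 0.82 [316. 323.] [ 17.1  45.9 123.5]
nest_lip 0.85 [259. 270.] [-4.2 -1.9 74. ]
```

View pics/w9.png

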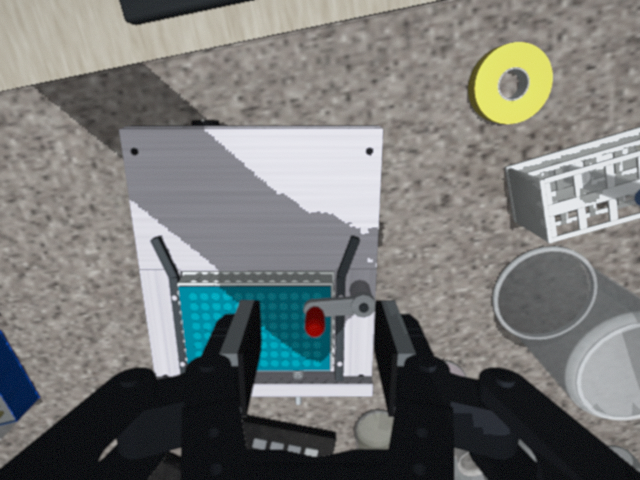

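The picture shows the lever across the plate (axis at (362,305), knob at (315,318)), about 0.05–0.1 rad short of the stop. I'll nudge it home from behind with the fingers shut.

```bash
python3 -c "
from h import *
print(rel(sh(41,47,106,X0,Y0),169.1))"; python3 -m handwheel '[[-0.04,-0.004,0.02,0,0,0],[-0.08,-0.004,0.04,0,0,0],[-0.104,-0.004,0.06,0,0,0],[-0.104,-0.004,0.06,0,0,0],[-0.104,-0.004,0.06,0,0,0],[-0.104,-0.004,0.09,0,0,0],[-0.104,-0.004,0.12,0,0,0],[-0.104,-0.004,0.134,0,0,0],[-0.104,-0.004,0.134,0,0,0]]' 1 20; python3 -c "
from h import *
print(T(manip.observe()['tool_pos']))"
```

```text
[-0.1006, 0.0012, 0.1267, -0.0681, -0.1523, 0.0242]
t: 15.3
tool_pos: [608.6, 216.9, 97.3]
tcp_rot: [0.093, 0.996, -0.001, -0.003]
contact_force: [-0.6, -0.8, -0.6]
grip_width: 0.2
finger_force: 0.0
[41.63271523 42.05530693 97.30070682]
```

```bash
python3 -m handwheel '[[0,0.005,-0.006,0,0,0],[0.003,0.005,-0.006,0,0,0],[0.006,0.005,-0.006,0,0,0],[0.008,0.005,-0.006,0,0,0],[0.01,0.005,-0.006,0,0,0]]'; python3 -m handwheel '[[0.001,0,0,0,0,0],[0.002,0,0,0,0,0]]';python3 -m handwheel '[[0.001,0,0,0,0,0],[0.002,0,0,0,0,0]]'; python3 -c "
from h import *
print(T(manip.observe()['tool_pos']))"
```

```text
t: 15.72
tool_pos: [602.9, 224.8, 108.0]
tcp_rot: [0.094, 0.996, 0.0, 0.001]
contact_force: [1.7, -0.3, 0.7]
grip_width: 0.2
finger_force: 0.7
t: 15.88
tool_pos: [601.3, 224.6, 107.4]
tcp_rot: [0.094, 0.996, 0.0, 0.001]
contact_force: [2.0, 0.0, 0.8]
grip_width: -0.1
finger_force: 0.7
t: 16.05
tool_pos: [599.6, 224.7, 107.0]
tcp_rot: [0.094, 0.996, -0.0, 0.001]
contact_force: [3.6, -1.6, 1.2]
grip_width: 0.3
finger_force: 2.1
[ 31.31179144  47.99888343 107.04050687]
```

```bash
python3 -m handwheel '[[0.001,0,0,0,0,0],[0.002,0,0,0,0,0]]';python3 -m handwheel '[[0.001,0,0,0,0,0],[0.002,0,0,0,0,0]]'; python3 -c "
from h import *
print(T(manip.observe()['tool_pos']))"
```

```text
t: 16.22
tool_pos: [599.4, 224.7, 107.2]
tcp_rot: [0.095, 0.996, 0.0, 0.003]
contact_force: [9.3, -0.5, -1.0]
grip_width: -0.2
finger_force: 4.2
t: 16.38
tool_pos: [599.2, 224.7, 107.4]
tcp_rot: [0.095, 0.995, 0.001, 0.004]
contact_force: [12.4, -1.7, -2.8]
grip_width: 0.1
finger_force: 6.1
[ 30.87391242  47.95061085 107.3759239 ]
```

The force rises while the fingers stand still, so the lever is at its stop. I'll retreat and check.

```bash
python3 -m handwheel '[[-0.008,0,0,0,0,0],[-0.01,0,-0.03,0,0,0],[-0.01,0,-0.06,0,0,0],[0.02,0,-0.1,0,0,0],[0.05,0,-0.13,0,0,0],[0.08,0,-0.14,0,0,0],[0.1,0,-0.14,0,0,0],[0.1,0,-0.14,0,0,0],[0.1,0,-0.14,0,0,0]]'; python3 look.py; python3 - <<'E'
from h import *
im,d=manip.snapshot("wrist");cv2.imwrite("pics/w10.png",im[:,:,::-1][150:450,80:480])
for n,z in(("lever_axis",98.5),("lever_knob",123.5),("nest_lip",74)):
    for r in manip.tip_of("wrist",n)[:1]: print(n,r["p"],np.round(r["at"]),T(px2w("wrist",r["at"],z)).round(1))
E
```

```text
t: 17.13
tool_pos: [495.3, 245.0, 246.8]
tcp_rot: [0.093, 0.996, -0.001, 0.0]
contact_force: [1.0, -0.9, 0.4]
grip_width: 0.1
finger_force: 0.0
[-75.   48.2 246.8] [ 1.  -0.9  0.4]
[ 39.3 -16.7] [ 74.7 100. ] 0.3 z 96.6 slope [-0.0115  0.0017] near 2.7 znear 96.9
lever_axis 0.7 [364. 310.] [12.4 86.4 98.5]
nest_lip 0.61 [263. 281.] [-2.2  0.7 74. ]
```

View pics/w10.png

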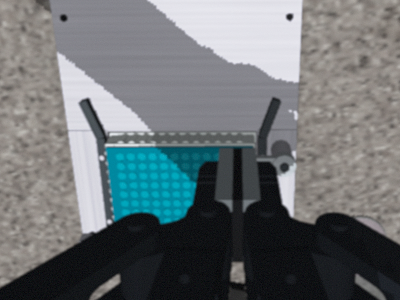

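The plate is still flat and square behind the lip, with its near edge at crop row 145. The fingers hide the knob, but the stop force shows the lever is closed.

```bash
python3 -c "
from station import manip
print(manip.job_done())"
```

```text
the job is handed in; nothing more can be done
None
```

I handed the job in at about 17 s: the last measurements show the plate flat and square behind the lip, and the lever pushed until it met its stop. The fingers hid the knob in the last picture, so that rests on the force reading, and no verdict came back.

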